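# Gauge a spare spindle collar on the stepped mandrel and set the size marker

### The arm

A 6-joint arm with a two-finger parallel gripper is mounted at the origin on the work surface. World frame = base frame: x ahead of the robot, y to its left, z up, the work surface at z = 0. Lengths are in m, angles in rad, forces in N, time in s.
With the tool pointing down it reaches from about 0.275 to 0.825 m from the base axis. Payload 5.2 kg.
Tool frame: the origin (TCP) lies between the finger pads; the fingertips stand 11 mm ahead of it and the grasp point (between the pads) lies 8 mm behind it; z points along the fingers, y is the direction in which the jaws open and shut (so a half turn about z gives the same grasp; the last joint's range is limited). The gripper opens to 93 mm and grips with 3 to 60 N. Pads are 15 mm wide; open, the fingers measure 128 mm over their backs; the gripper's body (75 mm by 188 mm) begins 65 mm behind the grasp point.
Start: joints at [-1.448, 0.259, 1.535, -0, 1.348, -0.203], TCP at [0.176, -0.521, 0.23] pointing down, gripper open.
Joint ranges: [-3.14, 3.14], [-0.91, 2.08], [0.19, 2.58], [-1.22, 4.36], [0.22, 2.71], [-3.12, 3.12]. Speed limits (rad/s): [2.57, 2.57, 3.14, 3.14, 3.14, 3.14].

### API

Orientations are given as [roll, pitch, yaw] about the fixed x, y, z axes, in that order (R = Rz(yaw) Ry(pitch) Rx(roll)).
In Python, from plant import arm gives the robot as it stands.
- The arm moves only by the tool move_arm, never from a script. Its argument "deltas" is a list of rows, each a list of 3 entries, a list of its own where there are three numbers: the turn, a rotation vector about the tool's x, y, z in degrees, then the shift along the tool's x, y, z in m, then the finger opening in m, from 0 to 0.093. A call has 1 to 20 rows; each row shifts and turns the commanded pose from where the row before left it, along the tool's axes as they then stand; what a row does not reach is not made up. A row lasts 1/10 s, in which the tool goes at most 50 mm and 8.59 degrees, less where a joint would pass 70% of its speed; a pose out of reach is approached as far as the arm can. A call with a gripper value outside its range is refused whole. The fingers move at their own pace and stop on an object; "grip_force" is the grip in N (left out, the last holds). Time passes only in rows, so rows that do not move let the fingers close. It gives the time, the measured TCP pose, the force and the opening at its end, in the units of the state.
- arm.read_state(): the state, without advancing time (a new reading comes with each control period).
- arm.snapshot(name): name is "side" or "top"; returns a dict with "image" (400x640x3 uint8, red, green, blue), "z_map" (400x640 float32, m along the optical axis (not along the pixel's ray), 0 where there is no reading), "vfov" (degrees; the focal length in pixels is half the picture's height over the tangent of half this angle, whatever the lens; pixels are square), "cx", "cy" (the principal point, pixels), "R" (3x3) and "t" (3): a world point X has camera coordinates R X + t. Camera axes: x right, y down, z forward; pixel columns grow to the right and rows downward; lengths in m; the calibration is good to about 2 mm. A picture is of the moment at which its call begins.
- arm.finish_job(): hands the job in, once; it reports no verdict.
The state is a dict: "time_s": time; "joint_pos": joint angles; "qd": joint speeds; "joint_torque": joint torques, N m; "position": TCP position; "tcp_rot": TCP orientation; "contact_force": force on the tool from outside, world axes, zero at the start; "torque": the same for the moment, N m; "width": finger opening in m.
Only numpy, scipy, OpenCV 4.12 (cv2) and the standard library are available. Lean on these libraries where they do the work, as an engineer would, in place of code of your own. Each camera call takes 0.05 s, during which the arm holds its last target. There are 200 camera calls.

### The job

Take the collar that lies alone on the white board and slide it, gently and without letting go, down the stepped mandrel until it stops, then press it lightly home and leave it there, sitting flat on its step. See which step it stopped on and slide the marker block so that its pointer stands at the mark with as many studs as that step has grooves. Leave the two other collars and everything else on the table alone.

Things in the scene. Friction and masses are not known exactly. Their poses are not given: they have to be found in the camera images.
- collar_a_mid (a point): one of three plain grey plastic collars, all 60 mm outside and 28 mm high, standing with the bore upright; this point is its centre, half-way up; z is its axis. Bores: 22, 32 and 42 mm, one of each, names do not tell which. About 0.1 kg. At the start one is alone on the white board, two are on the wooden board
- collar_b_mid (a point): as collar_a
- collar_c_mid (a point): as collar_a
- mandrel_tip (a point): top centre of the bare-metal upright stepped mandrel, fixed to the table, 102 mm above it. A cone widens from 10 to 20 mm diameter over the first 10 mm, then come straight lands of 20, 30 and 40 mm and a 48 mm column, with flat shoulders (steps, outer edge bevelled 1.5 mm) between; dark foot 90 mm wide, 20 mm high. It gives 2 mm downward on a stiff spring (3 N to start, 8 N/mm), then is rigid. Press with 4 to 15 N; 25 N is too much
- step1 (a point): centre of the first step, 22 mm below the tip; one groove on the 30 mm land under it. A collar of 22 mm bore stops with its underside here
- step2 (a point): second step, 37 mm below the tip; two grooves on the 40 mm land under it. It stops a 32 mm bore
- step3 (a point): third step, 52 mm below the tip; three grooves on the 48 mm column under it. It stops a 42 mm bore
- work_board: white plastic board 130 x 130 mm, 6 mm thick, fixed, flat on the table, without a rim; origin at the centre of its underside
- stock (a point): centre of the top of the wooden board, 100 x 190 mm, 6 mm thick, fixed flat on the table, where the two other collars stand
- marker (a joint): travel of the marker block along its straight track, in m, 0 to 0.12; it starts near 0 and grows along the track's y axis. The pointer is at the one-stud mark at 0.045, two studs at 0.075, three studs at 0.105. It stays where it is left; about 2 N moves it
- marker_grip (a point): inside the black marker block, on its centre line, 15 mm below its top. The block is 28 mm (x, across the track) by 20 mm (y, along the track) and 40 mm high, rising from 14.5 to 54.5 mm above the table; axes are the track's, y along it in the direction of growing travel. A thin pointer at its foot points to -x, at the marks
- mark1 (a point): where marker_grip is when the pointer is at the mark with one stud (the row of marks itself is on a white strip 19 to 51 mm to the -x side of the track's centre line, 10 mm above the table)
- mark2 (a point): the same for the mark with two studs
- mark3 (a point): the same for the mark with three studs
- brush: yellow brush, 220 mm long, a bystander
- wrench: steel wrench 160 mm long, a bystander
- grease_jar: small clear jar with a white lid, 60 mm wide, 70 mm high, a bystander
- tin: flat dark tin 72 mm wide, 28 mm high, a bystander
There are look-alikes about, which are no part of the job. Leave any green look-alike of the part that bears mandrel_tip alone. Leave any red look-alike of the part that bears collar_a_mid alone.

How it is judged:
By the outcome, as a careful person would: the job done as asked, in the order asked, and still so for the second after the job is handed in, with the robot touching nothing.
It also fails if it takes over 54 s, if anything falls off the work surface, if the arm or the gripper's body presses on something with over 40 N, if the wrist force passes 120 N, or if a joint passes its speed limit or range.

## Working session

There is one attempt and no reset: what is moved stays moved. The work goes in short steps, Python scripts to look and compute and a tool call to move; the robot and the scene stay as the last step left them, time stands still between calls to the robot, and variables do not carry over. Pictures are saved under pics/ and viewed, about 8 in all and at most 12, crops included, and the job is handed in when it is done.

Besides the shell and the picture viewer there is one more tool, called after "Emit:" as a command line: name --argument value ..., lists and objects as JSON in quotes. move_arm: Moves the arm, as the interface text tells. Its arguments: {"type":"object","properties":{"deltas":{"type":"array"},"grip_force":{"type":"number"}},"required":["deltas"]}

```bash
mkdir -p pics; ls; cat > h.py <<'E'
import numpy as np, cv2
from plant import arm
def snap(n):
    s=arm.snapshot(n); s['f']=200/np.tan(np.radians(s['vfov'])/2); s['R']=np.array(s['R']); s['t']=np.array(s['t']); return s
def save(s,fn): cv2.imwrite(fn,np.ascontiguousarray(s['image'][:,:,::-1]))
def cloud(s):
    v,u=np.mgrid[0:400,0:640]; z=s['z_map']
    P=np.stack([(u-s['cx'])/s['f']*z,(v-s['cy'])/s['f']*z,z],-1)
    return (P-s['t'])@s['R']
def ray(s,u,v,h):
    d=s['R'].T@np.array([(u-s['cx'])/s['f'],(v-s['cy'])/s['f'],1]); c=-s['R'].T@s['t']
    return c+d*(h-c[2])/d[2]
def proj(s,X):
    p=s['R']@np.array(X)+s['t']; return s['cx']+s['f']*p[0]/p[2], s['cy']+s['f']*p[1]/p[2]
E
python3 - <<'E'
from h import *
for n in('top','side'):
    s=snap(n); save(s,f'pics/{n}0.png'); print(n,s['vfov'],s['cx'],s['cy'],-s['R'].T@s['t'],s['R'][2])
print(arm.read_state())
E
```

```text
pics
top 57.942866340940355 309.29452151277314 201.91902112800247 [0.47556073 0.04194523 0.91922289] [ 0.06205647  0.01168556 -0.99800423]
side 51.26293600605458 322.77746606418583 200.4816710065106 [0.23464485 0.70331366 0.82910623] [ 0.27279966 -0.65291672 -0.70659756]
{'time_s': 0.1, 'joint_pos': array([-1.44778267e+00,  2.59215759e-01,  1.53594575e+00, -5.14862822e-05,
        1.34801770e+00, -2.02787550e-01]), 'qd': array([-0.00066272, -0.00127678, -0.00203155,  0.00085915, -0.00061925,
        0.00112   ]), 'joint_torque': array([ 1.92925130e-03, -4.38211942e+01, -2.84643245e+01,  7.19306781e-02,
        3.61955340e-02, -4.38504981e-05]), 'position': array([ 0.17598967, -0.52058481,  0.22894129]), 'tcp_rot': array([-3.14002850e+00, -2.70365927e-04,  3.25812406e-01]), 'contact_force': array([-0.08363216,  0.19514536, -0.12320222]), 'torque': array([ 0.01018545, -0.0007679 , -0.01626284]), 'width': 0.09315340936091973}
```

View pics/top0.png

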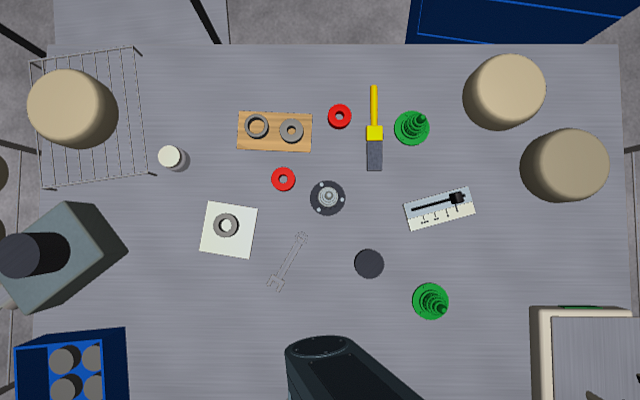

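View pics/side0.png

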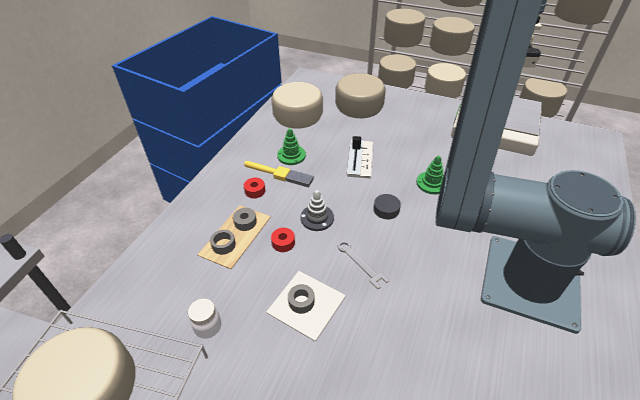

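The top view shows the lone collar at (227,225), the mandrel at (327,198), and the marker block at (457,198) at the right end of its track. The side view shows the same collar at (301,297), mandrel at (317,205) and marker at (356,148). Next I measure them.

```bash
python3 - <<'E'
from h import *
T=snap('top'); S=snap('side')
for n,s,bx in(('top',T,dict(col=(205,205,250,246),man=(305,176,350,220),mk=(400,180,480,235))),('side',S,dict(col=(284,280,320,318),man=(296,184,338,235),mk=(340,130,380,182)))):
    C=cloud(s)
    for k,(a,b,c,d) in bx.items():
        P=C[b:d,a:c]; I=s['image'][b:d,a:c].astype(int); Z=P[...,2]
        if k=='col':
            m=(abs(Z-.034)<.004); Q=P[m]; (x,y),r=cv2.minEnclosingCircle(Q[:,:2].astype(np.float32))
            print(n,k,m.sum(),np.median(Z[m]),x,y,r,Q.mean(0), 'white z',np.median(Z[I.min(2)>200]))
            m2=(Z<.012)&(np.hypot(P[...,0]-x,P[...,1]-y)<.026); print(' bore px',m2.sum(), 'bore d by area',2*np.sqrt(m2.sum()/np.pi)*np.median(s['z_map'][b:d,a:c])/s['f'])
        if k=='man':
            for lo,hi in((.014,.026),(.046,.054),(.061,.069),(.076,.084),(.095,.11)):
                m=(Z>lo)&(Z<hi)
                if m.sum()>3:
                    Q=P[m]; (x,y),r=cv2.minEnclosingCircle(Q[:,:2].astype(np.float32)); print(n,k,lo,m.sum(),x,y,r)
        if k=='mk':
            m=(I.max(2)<70)&(Z>.046); Q=P[m]; print(n,k,m.sum(),Q.mean(0),np.median(Q[:,2]),cv2.minAreaRect(Q[:,:2].astype(np.float32)))
            m=(I.max(2)>80)&(Z>.004)&(Z<.02); Q=P[m]; print('  base',m.sum(),np.median(Q[:,2]),cv2.minAreaRect(Q[:,:2].astype(np.float32)))
            m=(I.min(2)>200)&(Z>.004)&(Z<.02); Q=P[m]; print('  strip',m.sum(),np.median(Q[:,2]),cv2.minAreaRect(Q[:,:2].astype(np.float32)))
a=T['image'][176:246,195:265]; b=T['image'][176:236,400:480]; c=T['image'][170:225,300:355]; 
f=lambda i,w,h:cv2.resize(i,(w,h),interpolation=cv2.INTER_CUBIC)
im=np.hstack([f(b,440,330),f(c,330,330)]); cv2.imwrite('pics/crop.png',im[:,:,::-1])
E
```

```text
top col 328 0.034484653769179495 0.47435885667800903 0.259382039308548 0.029955703765153885 [0.47473851 0.25894995 0.03452316] white z 0.006602525694261898
 bore px 103 bore d by area 0.02891320529065252
top man 0.014 121 0.5436336398124695 0.014960864558815956 0.03937770053744316
top man 0.046 68 0.5441287755966187 0.007705876603722572 0.023745348677039146
top man 0.061 88 0.5439324378967285 0.007593316491693258 0.02010413445532322
top man 0.076 68 0.544167160987854 0.0077598812058568 0.014671911485493183
top man 0.095 41 0.5442776679992676 0.007887202315032482 0.008547825738787651
top mk 89 [ 0.54092653 -0.29613508  0.07299787] 0.053816920841980656 ((0.5160073637962341, -0.1351195126771927), (0.024988941848278046, 0.36239054799079895), 8.92258071899414)
  base 1699 0.011885672907574498 ((0.5207599997520447, -0.27565521001815796), (0.13621002435684204, 0.19925856590270996), 0.5349628329277039)
  strip 433 0.01009340522626752 ((0.49890005588531494, -0.2776273488998413), (0.029204020276665688, 0.16797225177288055), 15.737881660461426)
side col 389 0.03425237082551763 0.474112689495086
[... 306 characters left out ...]
7201996
side man 0.061 63 0.5434849262237549 0.010575960390269756 0.019677894189953804
side man 0.076 50 0.5443189144134521 0.008688797242939472 0.016068458557128906
side man 0.095 33 0.5413581728935242 0.010234871879220009 0.009549648500978947
side mk 42 [ 0.54063839 -0.30098418  0.05332578] 0.05414230230008829 ((0.5413753986358643, -0.3022805452346802), (0.02195132151246071, 0.016047094017267227), 20.742450714111328)
  base 790 0.01261347646202666 ((0.529353141784668, -0.29720577597618103), (0.12785761058330536, 0.2538861036300659), 17.217716217041016)
  strip 591 0.012978363329301627 ((0.5176340341567993, -0.27762967348098755), (0.0729120746254921, 0.18212200701236725), 15.89999771118164)
```

View pics/crop.png

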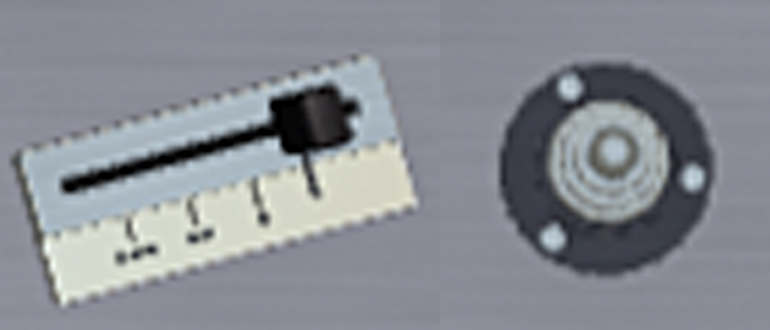

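The crop shows the pointer at the right end of the track and the 1, 2 and 3 stud marks running left, so travel grows towards world +y at a track yaw of about 15.8°. The mandrel's shoulders are concentric at about (0.544, 0.008). I'm moving over the lone collar.

Emit:
move_arm --deltas '[[[0,0,0],[0.0266,-0.0322,0],0.093],[[0,0,0],[0.0266,-0.0322,0],0.093],[[0,0,0],[0.0266,-0.0322,0],0.093],[[0,0,0],[0.0266,-0.0322,0],0.093],[[0,0,0],[0.0266,-0.0322,0],0.093],[[0,0,0],[0.0266,-0.0322,0],0.093],[[0,0,0],[0.0266,-0.0322,0],0.093],[[0,0,0],[0.0266,-0.0322,0],0.093],[[0,0,0],[0.0266,-0.0322,0],0.093],[[0,0,0],[0.0266,-0.0322,0],0.093],[[0,0,0],[0.0266,-0.0322,0],0.093],[[0,0,0],[0.0266,-0.0322,0],0.093],[[0,0,0],[0.0266,-0.0322,0],0.093],[[0,0,0],[0.0266,-0.0322,0],0.093],[[0,0,0],[0.0266,-0.0322,0],0.093],[[0,0,0],[0.0266,-0.0322,0],0.093],[[0,0,0],[0.0266,-0.0322,0],0.093],[[0,0,0],[0.0266,-0.0322,0],0.093],[[0,0,0],[0.0266,-0.0322,0],0.093],[[0,0,0],[0.0266,-0.0322,0],0.093]]'

```text
time_s: 2.2
position: [0.4741, 0.2612, 0.2295]
tcp_rot: [3.141, 0.0, 0.326]
contact_force: [1.0, -0.0, 0.8]
width: 0.093
```

Emit:
move_arm --deltas '[[[0,0,0],[-0.0005,0.0016,0.03],0.093],[[0,0,0],[0,0,0.03],0.093],[[0,0,0],[0,0,0.03],0.093],[[0,0,0],[0,0,0.03],0.093],[[0,0,0],[0,0,0.03],0.093],[[0,0,0],[0,0,0.02],0.093],[[0,0,0],[0,0,0],0.093]]'

```text
time_s: 2.9
position: [0.4716, 0.2569, 0.0567]
tcp_rot: [-3.141, 0.007, 0.326]
contact_force: [-0.1, -0.8, -0.0]
width: 0.0928
```

```bash
python3 - <<'E'
from h import *
S=snap('side'); im=S['image'][180:360,200:440]; cv2.imwrite('pics/s1.png',cv2.resize(im,(720,540),interpolation=cv2.INTER_CUBIC)[:,:,::-1])
E
```

```text
(no output)
```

View pics/s1.png

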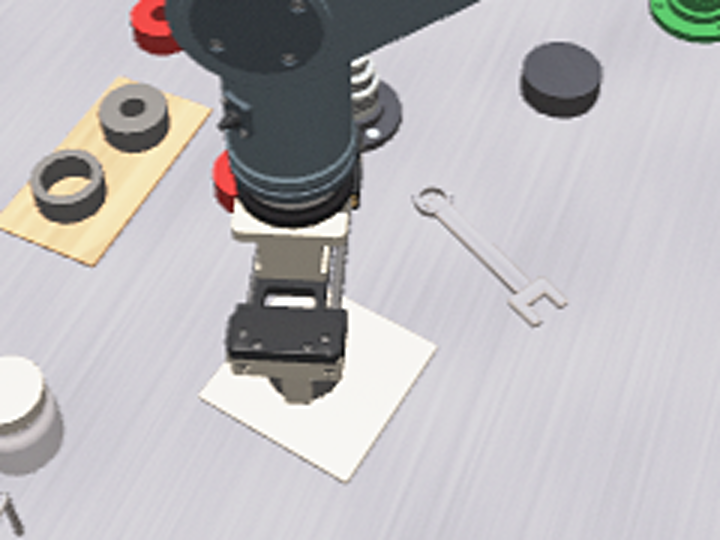

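The gripper is over the collar with the near finger outside it. I'll let the arm settle before the last drop.

Emit:
move_arm --deltas '[[[0,0,0],[0,0,0],0.093],[[0,0,0],[0,0,0],0.093],[[0,0,0],[0,0,0],0.093]]'

```text
time_s: 3.25
position: [0.4749, 0.2579, 0.061]
tcp_rot: [3.142, -0.003, 0.326]
contact_force: [0.5, -0.4, -0.3]
width: 0.0932
```

Emit:
move_arm --deltas '[[[0,0,0],[0,-0.001,0.015],0.093],[[0,0,0],[0,0,0.015],0.093],[[0,0,0],[0,0,0.01],0.093],[[0,0,0],[0,0,0],0.093],[[0,0,0],[0,0,0],0.093],[[0,0,0],[0,0,0],0.093]]'

```text
time_s: 3.85
position: [0.4742, 0.2588, 0.0204]
tcp_rot: [3.142, -0.001, 0.326]
contact_force: [0.2, -0.3, -0.1]
width: 0.093
```

Emit:
move_arm --deltas '[[[0,0,0],[0,0,0],0.058],[[0,0,0],[0,0,0],0.05],[[0,0,0],[0,0,0],0.05],[[0,0,0],[0,0,0],0.05],[[0,0,0],[0,0,0],0.05],[[0,0,0],[0,0,0],0.05]]' --grip_force 25

```text
time_s: 4.45
position: [0.4737, 0.2587, 0.0197]
tcp_rot: [-3.142, -0.0, 0.326]
contact_force: [-1.1, -0.2, -0.1]
width: 0.0603
```

Emit:
move_arm --deltas '[[[0,0,0],[0,0,-0.01],0.05],[[0,0,0],[0,0,-0.03],0.05],[[0,0,0],[0,0,-0.03],0.05],[[0,0,0],[0,0,-0.03],0.05],[[0,0,0],[0,0,-0.03],0.05],[[0,0,0],[-0.0014,0.0259,0],0.05],[[0,0,0],[-0.0014,0.0259,0],0.05],[[0,0,0],[-0.0014,0.0259,0],0.05],[[0,0,0],[-0.0014,0.0259,0],0.05],[[0,0,0],[-0.0014,0.0259,0],0.05],[[0,0,0],[-0.0014,0.0259,0],0.05],[[0,0,0],[-0.0014,0.0259,0],0.05],[[0,0,0],[-0.0014,0.0259,0],0.05],[[0,0,0],[-0.0014,0.0259,0],0.05],[[0,0,0],[-0.0014,0.0259,0],0.05],[[0,0,0],[0,0,0],0.05],[[0,0,0],[0,0,0],0.05],[[0,0,0],[0,0,0],0.05]]'

```text
time_s: 6.25
position: [0.5428, 0.0096, 0.1498]
tcp_rot: [-3.141, 0.0, 0.326]
contact_force: [-0.5, 0.0, -0.7]
width: 0.0599
```

```bash
python3 - <<'E'
from h import *
f=lambda i:cv2.resize(i,(390,390),interpolation=cv2.INTER_CUBIC)
T=snap('top');S=snap('side')
print(arm.read_state()['position'])
x,y=map(int,proj(T,(.544,.008,.12)));a,b=map(int,proj(S,(.544,.008,.12)))
print(x,y,a,b)
cv2.imwrite('pics/m1.png',np.hstack([f(T['image'][y-50:y+50,x-50:x+50]),f(S['image'][b-50:b+50,a-50:a+50])])[:,:,::-1])
E
```

```text
[0.54289614 0.00979082 0.1497923 ]
328 193 315 186
```

View pics/m1.png

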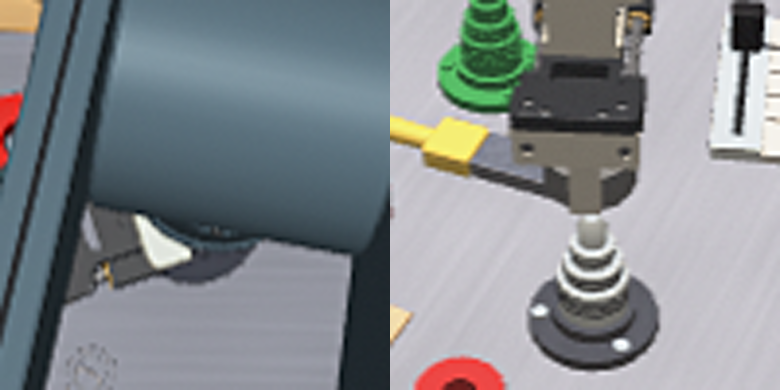

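The collar is held at about z=0.136 with the bare mandrel right below it. I'll compare the collar's axis with the mandrel's in the same side camera's depth map.

```bash
cat >> h.py <<'E'
from scipy.optimize import least_squares
def fitc(Q,r,c0,it=4,tol=.003):
    c=np.array(c0,float)
    for k in range(it):
        m=abs(np.hypot(*(Q[:,:2]-c).T)-r)<(tol*2 if k<2 else tol)
        if m.sum()<8: return c,m.sum(),None
        q=Q[m,:2]; c=least_squares(lambda p:np.hypot(*(q-p).T)-r,c,loss='soft_l1',f_scale=.001).x
    return c,m.sum(),np.std(np.hypot(*(q-c).T)-r)
E
python3 - <<'E'
from h import *
st=arm.read_state()['position']; print(st)
for n in('side','top'):
    s=snap(n); C=cloud(s).reshape(-1,3)
    for nm,lo,hi,r in(('col',st[2]-.013,st[2]+.005,.03),('48',.024,.048,.024),('40',.052,.061,.02),('30',.068,.077,.015),('20',.082,.091,.01)):
        Q=C[(C[:,2]>lo)&(C[:,2]<hi)]; print(n,nm,fitc(Q,r,(.544,.008)))
E
```

```text
[0.54289614 0.00979082 0.1497923 ]
side col (array([0.54360588, 0.00940493]), np.int64(82), np.float64(0.0009835011752940925))
side 48 (array([0.54383865, 0.00678042]), np.int64(111), np.float64(0.001004853288753363))
side 40 (array([0.54389954, 0.0071893 ]), np.int64(42), np.float64(0.0011865377595374088))
side 30 (array([0.54354826, 0.0073274 ]), np.int64(29), np.float64(0.0009626427591380768))
side 20 (array([0.54370942, 0.00717831]), np.int64(22), np.float64(0.001232639009314262))
top col (array([0.544, 0.008]), np.int64(0), None)
top 48 (array([0.544, 0.008]), np.int64(0), None)
top 40 (array([0.544, 0.008]), np.int64(0), None)
top 30 (array([0.544, 0.008]), np.int64(0), None)
top 20 (array([0.544, 0.008]), np.int64(0), None)
```

Emit:
move_arm --deltas '[[[0,0,0],[-0.0006,0.0021,0],0.05],[[0,0,0],[0,0,0.01],0.05],[[0,0,0],[0,0,0.01],0.05],[[0,0,0],[0,0,0.01],0.05],[[0,0,0],[0,0,0.01],0.05],[[0,0,0],[0,0,0.008],0.05],[[0,0,0],[0,0,0.004],0.05],[[0,0,0],[0,0,0],0.05],[[0,0,0],[0,0,0],0.05],[[0,0,0],[0,0,0],0.05]]'

```text
time_s: 7.45
position: [0.5438, 0.0065, 0.0981]
tcp_rot: [3.141, -0.001, 0.326]
contact_force: [0.2, -0.3, -1.3]
width: 0.0603
```

```bash
python3 - <<'E'
from h import *
s_=arm.read_state(); st=s_['position']; print(st,s_['contact_force'])
s=snap('side'); C=cloud(s).reshape(-1,3)
for nm,lo,hi,r in(('col',st[2]-.013,st[2]+.005,.03),('48',.024,.048,.024),('40',.052,.061,.02),('30',.068,.077,.015)):
    Q=C[(C[:,2]>lo)&(C[:,2]<hi)]; print(nm,fitc(Q,r,(.544,.008)))
E
```

```text
[0.54381766 0.0064998  0.09813072] [ 0.151001   -0.25863774 -1.30873276]
col (array([0.54468808, 0.00612843]), np.int64(63), np.float64(0.0010782695946530707))
48 (array([0.54386711, 0.00684985]), np.int64(118), np.float64(0.0010636196934182354))
40 (array([0.54387058, 0.0071812 ]), np.int64(38), np.float64(0.0009942093690094185))
30 (array([0.544, 0.008]), np.int64(3), None)
```

Emit:
move_arm --deltas '[[[0,0,0],[-0.0005,-0.0011,0],0.05],[[0,0,0],[0,0,0.001],0.05],[[0,0,0],[0,0,0.001],0.05],[[0,0,0],[0,0,0.001],0.05],[[0,0,0],[0,0,0.001],0.05],[[0,0,0],[0,0,0.001],0.05],[[0,0,0],[0,0,0],0.05]]'

```text
time_s: 8.2
position: [0.5425, 0.0075, 0.0924]
tcp_rot: [-3.141, 0.0, 0.326]
contact_force: [0.4, 0.3, -1.6]
width: 0.0604
```

Emit:
move_arm --deltas '[[[0,0,0],[0,0,0.001],0.05],[[0,0,0],[0,0,0.001],0.05],[[0,0,0],[0,0,0],0.05]]'

```text
time_s: 8.5
position: [0.5425, 0.0074, 0.0905]
tcp_rot: [-3.141, 0.0, 0.326]
contact_force: [-0.7, 0.0, -0.6]
width: 0.0601
```

Emit:
move_arm --deltas '[[[0,0,0],[0,0,0.0015],0.05],[[0,0,0],[0,0,0.0015],0.05],[[0,0,0],[0,0,0.0015],0.05],[[0,0,0],[0,0,0.0015],0.05],[[0,0,0],[0,0,0.0015],0.05],[[0,0,0],[0,0,0],0.05]]'

```text
time_s: 9.1
position: [0.5424, 0.0074, 0.0829]
tcp_rot: [-3.141, 0.0, 0.326]
contact_force: [0.2, -0.4, -1.3]
width: 0.0606
```

Emit:
move_arm --deltas '[[[0,0,0],[0,0,0.001],0.05],[[0,0,0],[0,0,0.001],0.05],[[0,0,0],[0,0,0.001],0.05],[[0,0,0],[0,0,0],0.05]]'

```text
time_s: 9.5
position: [0.5425, 0.0075, 0.08]
tcp_rot: [-3.141, 0.0, 0.326]
contact_force: [-0.4, -1.0, -1.5]
width: 0.0602
```

Emit:
move_arm --deltas '[[[0,0,0],[0,0,0.0005],0.05],[[0,0,0],[0,0,0.0005],0.05],[[0,0,0],[0,0,0.0005],0.05],[[0,0,0],[0,0,0],0.05]]'

```text
time_s: 9.9
position: [0.5426, 0.0074, 0.0788]
tcp_rot: [3.142, -0.0, 0.326]
contact_force: [0.4, -0.5, 0.7]
width: 0.0603
```

Emit:
move_arm --deltas '[[[0,0,0],[0,0,0.0005],0.05],[[0,0,0],[0,0,0.0005],0.05],[[0,0,0],[0,0,0],0.05]]'

```text
time_s: 10.2
position: [0.5427, 0.0075, 0.0782]
tcp_rot: [3.141, -0.0, 0.326]
contact_force: [-2.0, 0.7, 5.6]
width: 0.0603
```

Emit:
move_arm --deltas '[[[0,0,0],[0,0,0.0004],0.05],[[0,0,0],[0,0,0],0.05],[[0,0,0],[0,0,0],0.05]]'

```text
time_s: 10.5
position: [0.5427, 0.0074, 0.078]
tcp_rot: [3.141, -0.0, 0.326]
contact_force: [-3.5, 0.1, 6.5]
width: 0.0601
```

Emit:
move_arm --deltas '[[[0,0,0],[-0.0005,-0.0002,-0.001],0.05],[[0,0,0],[0,0,0],0.05],[[0,0,0],[0,0,0],0.066],[[0,0,0],[0,0,0],0.075],[[0,0,0],[0,0,0],0.09],[[0,0,0],[0,0,0],0.09]]'

```text
time_s: 11.1
position: [0.5419, 0.0075, 0.078]
tcp_rot: [-3.141, 0.0, 0.326]
contact_force: [0.1, 0.4, 0.3]
width: 0.0852
```

Emit:
move_arm --deltas '[[[0,0,0],[0,0,-0.005],0.09],[[0,0,0],[0,0,-0.02],0.09],[[0,0,0],[0,0,-0.03],0.09],[[0,0,0],[0,0,-0.03],0.09],[[0,0,0],[0,0,-0.015],0.09],[[0,0,0],[-0.0099,0.0292,0],0.09],[[0,0,0],[-0.0099,0.0292,0],0.09],[[0,0,0],[-0.0099,0.0292,0],0.09],[[0,0,0],[-0.0099,0.0292,0],0.09],[[0,0,0],[-0.0099,0.0292,0],0.09],[[0,0,0],[-0.0099,0.0292,0],0.09],[[0,0,0],[-0.0099,0.0292,0],0.09],[[0,0,0],[-0.0099,0.0292,0],0.08],[[0,0,0],[-0.0099,0.0292,0],0.07],[[0,0,0],[-0.0099,0.0292,0],0.06],[[0,0,2.9],[0,0,0],0.06],[[0,0,0],[0,0,0],0.06],[[0,0,0],[0,0,0],0.06]]'

```text
time_s: 12.9
position: [0.5416, -0.3005, 0.1783]
tcp_rot: [-3.141, 0.0, 0.276]
contact_force: [-0.6, 0.1, 0.4]
width: 0.0601
```

```bash
python3 - <<'E'
from h import *
st=arm.read_state(); print(st['position'],st['tcp_rot'])
f=lambda i:cv2.resize(i,(390,390),interpolation=cv2.INTER_CUBIC)
T=snap('top');S=snap('side')
for s in(T,S):
    C=cloud(s); D=np.hypot(C[...,0]-.5437,C[...,1]-.0075)
    m=(D<.036)&(C[...,2]>.084)&(C[...,2]<.099)&(D>.017); Q=C[m]
    A=np.c_[Q[:,:2]-[.5437,.0075],np.ones(len(Q))]; k=np.linalg.lstsq(A,Q[:,2],rcond=None)[0]
    h=Q[abs(A@k-Q[:,2])<.0015]; print('top z',np.median(Q[:,2]),'n',len(Q),'tilt',k[:2],'ctr',cv2.minEnclosingCircle(h[:,:2].astype(np.float32)))
S_=S; I=S['image'].astype(int); C=cloud(S)
m=(I.max(2)<80)&(abs(C[...,2]-.0545)<.003)&(np.hypot(C[...,0]-.541,C[...,1]+.301)<.03); Q=C[m]
print('block top',m.sum(),Q.mean(0) if m.sum() else 0, cv2.minAreaRect(Q[:,:2].astype(np.float32)) if m.sum() else 0)
x,y=map(int,proj(T,(.544,.008,.08)));a,b=map(int,proj(S,(.544,-.1,.06)))
cv2.imwrite('pics/m2.png',np.hstack([f(T['image'][y-40:y+40,x-40:x+40]),f(S['image'][b-60:b+60,a-60:a+60])])[:,:,::-1])
E
```

```text
[ 0.54159277 -0.30049476  0.17828662] [-3.14110158e+00  9.92919397e-05  2.76428702e-01]
top z 0.09341817006311556 n 355 tilt [-0.00121618  0.00152176] ctr ((0.5432287454605103, 0.008016226813197136), 0.02941347472369671)
top z 0.09317111196990058 n 256 tilt [ 0.0234561  -0.04879081] ctr ((0.5424349904060364, 0.008573844097554684), 0.03033844195306301)
block top 30 [ 0.54085046 -0.30362688  0.05390842] ((0.5417559146881104, -0.3032982349395752), (0.021770859137177467, 0.019120529294013977), 18.94281768798828)
```

View pics/m2.png

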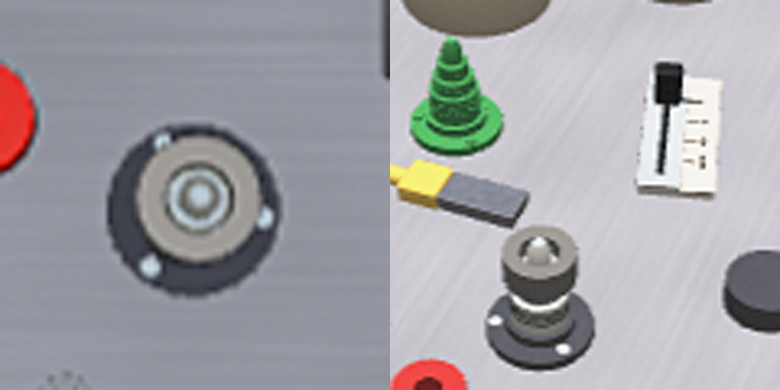

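The collar's top is at z=0.0933, which is 65+28 mm, so it sits flat on step 2. In both views it is concentric with the mandrel. I need the two-stud mark, so I'll rectify the strip plane from the first pictures while descending to the block.

Emit:
move_arm --deltas '[[[0,0,0],[0,0,0.03],0.06],[[0,0,0],[0,0,0.03],0.06],[[0,0,0],[0,0,0.03],0.06],[[0,0,0],[0,0,0.02],0.06],[[0,0,0],[0,0,0.01],0.06],[[0,0,0],[0,0,0],0.06],[[0,0,0],[0,0,0],0.06],[[0,0,0],[0,0,0],0.06]]'

```text
time_s: 13.8
position: [0.5426, -0.3014, 0.0598]
tcp_rot: [3.139, -0.002, 0.276]
contact_force: [-0.6, -0.1, 0.3]
width: 0.0599
```

```bash
cat >> h.py <<'E'
def rect(s,img,c,yaw,h=.010,nx=80,ny=180,k=4):
    # plane patch at height h: columns = track y (mm from c), rows = -track x
    ex=np.array([np.cos(yaw),np.sin(yaw),0]); ey=np.array([-np.sin(yaw),np.cos(yaw),0])
    yy,xx=np.meshgrid((np.arange(ny*k)/k-ny/2)/1e3,(nx/2-np.arange(nx*k)/k)/1e3)
    X=np.array([c[0],c[1],h])+xx[...,None]*ex+yy[...,None]*ey
    p=X@s['R'].T+s['t']
    return cv2.remap(np.ascontiguousarray(img),(s['cx']+s['f']*p[...,0]/p[...,2]).astype(np.float32),(s['cy']+s['f']*p[...,1]/p[...,2]).astype(np.float32),cv2.INTER_CUBIC)
E
python3 - <<'E'
from h import *
T=snap('top');S=snap('side')
c=(.52,-.275); yaw=np.radians(15.8)
a=rect(T,cv2.imread('pics/top0.png'),c,yaw); b=rect(S,cv2.imread('pics/side0.png'),c,yaw)
cv2.imwrite('pics/r.png',np.hstack([np.vstack([a,b])]))
E
```

```text
(no output)
```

View pics/r.png

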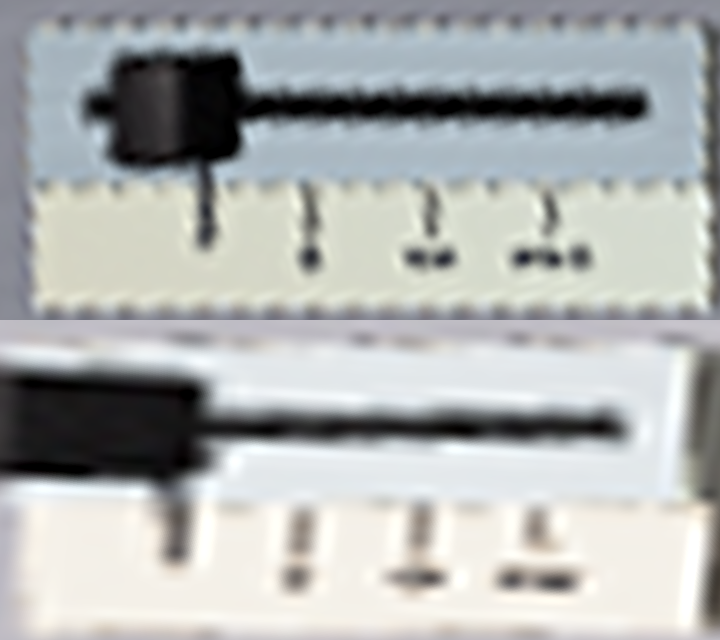

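In the rectified strip the pointer, after parallax correction at z≈16 mm, stands about 23.7 mm before the one-stud mark. The top and side views agree on this. The marks are 30 mm apart and count 1, 2, 3 studs at columns 310, 430 and 549, so the block must go +53.7 mm for two studs.

Emit:
move_arm --deltas '[[[0,0,0],[-0.0006,0.004,0.01],0.06],[[0,0,0],[0,0,0.01],0.06],[[0,0,0],[0,0,0.008],0.06],[[0,0,0],[0,0,0],0.06],[[0,0,0],[0,0,0],0.06],[[0,0,0],[0,0,0],0.04],[[0,0,0],[0,0,0],0.025],[[0,0,0],[0,0,0],0.015],[[0,0,0],[0,0,0],0.015],[[0,0,0],[0,0,0],0.015],[[0,0,0],[0,0,0],0.015],[[0,0,0],[0,0,0],0.015]]' --grip_force 8

```text
time_s: 15.1
position: [0.5424, -0.3052, 0.0304]
tcp_rot: [3.141, -0.0, 0.275]
contact_force: [-0.0, -0.3, -0.5]
width: 0.0197
```

Emit:
move_arm --deltas '[[[0,0,0],[0,-0.0045,0],0.015],[[0,0,0],[0,-0.0045,0],0.015],[[0,0,0],[0,-0.0045,0],0.015],[[0,0,0],[0,-0.0045,0],0.015],[[0,0,0],[0,-0.0045,0],0.015],[[0,0,0],[0,-0.0045,0],0.015],[[0,0,0],[0,-0.0045,0],0.015],[[0,0,0],[0,-0.0045,0],0.015],[[0,0,0],[0,-0.0045,0],0.015],[[0,0,0],[0,-0.0045,0],0.015],[[0,0,0],[0,-0.0045,0],0.015],[[0,0,0],[0,-0.004,0],0.015],[[0,0,0],[0,0,0],0.015],[[0,0,0],[0,0,0],0.015],[[0,0,0],[0,0,0],0.015]]'

```text
time_s: 16.6
position: [0.5275, -0.2525, 0.0304]
tcp_rot: [-3.14, 0.0, 0.275]
contact_force: [-1.0, 2.7, 5.6]
width: 0.0199
```

```bash
python3 - <<'E'
from h import *
T=snap('top');S=snap('side'); p=arm.read_state()['position']
print(p, np.hypot(*(p[:2]-[.5424,-.3052])))
c=(.52,-.275); yaw=np.radians(15.8)
cv2.imwrite('pics/r2.png',np.vstack([rect(T,T['image'],c,yaw),rect(S,S['image'],c,yaw)])[:,:,::-1])
E
```

```text
[ 0.52750015 -0.25246316  0.03036788] 0.054801273619404366
```

View pics/r2.png

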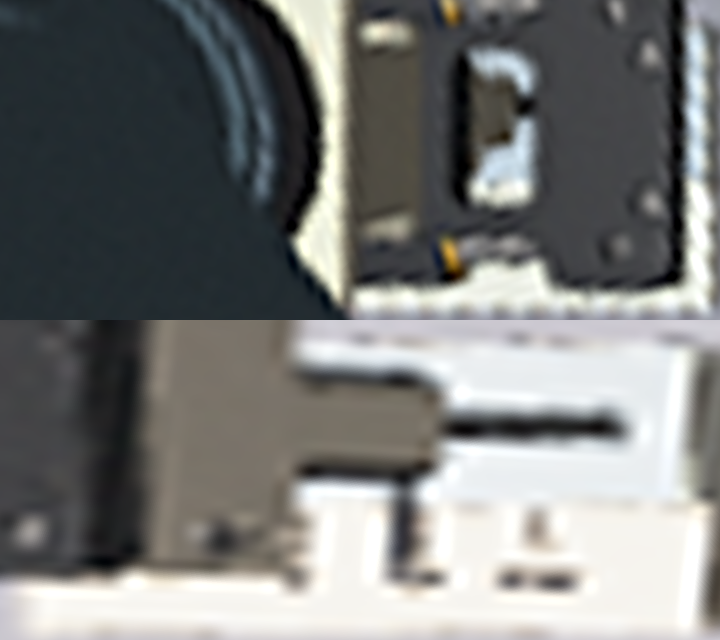

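The pointer is near the two-stud mark, and parallax leaves an uncertainty of a couple of mm. I'll let go, back off and check from above.

Emit:
move_arm --deltas '[[[0,0,0],[0,0,0],0.03],[[0,0,0],[0,0,0],0.05],[[0,0,0],[0,0,0],0.05],[[0,0,0],[0,0,-0.02],0.05],[[0,0,0],[0,0,-0.03],0.05],[[0,0,0],[0,0,-0.04],0.05],[[0,0,0],[0,0,-0.04],0.05],[[0,0,0],[-0.031,0.017,0],0.05],[[0,0,0],[-0.031,0.017,0],0.05],[[0,0,0],[-0.031,0.017,0],0.05],[[0,0,0],[-0.031,0.017,0],0.05],[[0,0,0],[-0.031,0.017,0],0.05],[[0,0,0],[-0.031,0.017,0],0.05],[[0,0,0],[-0.031,0.017,0],0.05],[[0,0,0],[-0.031,0.017,0],0.05],[[0,0,0],[0,0,0],0.05],[[0,0,0],[0,0,0],0.05]]'

```text
time_s: 18.4
position: [0.3253, -0.4518, 0.1599]
tcp_rot: [-3.14, -0.0, 0.273]
contact_force: [-0.8, -0.3, 0.7]
width: 0.0499
```

```bash
python3 - <<'E'
from h import *
T=snap('top');S=snap('side'); p=arm.read_state()['position']; print(p)
c=(.52,-.275); yaw=np.radians(15.8)
a=rect(T,T['image'],c,yaw); b=rect(S,S['image'],c,yaw)
cv2.imwrite('pics/r3.png',np.vstack([a,b])[:,:,::-1])
def prof(im,r0,r1,tag):
    g=im[r0:r1].mean((0,2)); d=np.maximum(cv2.blur(g[None],(81,1))[0]-g,0)
    from scipy.signal import find_peaks
    pk,_=find_peaks(d,height=12,distance=25)
    print(tag,[(int(i),round(float((np.arange(i-14,i+15)*d[i-14:i+15]).sum()/d[i-14:i+15].sum()),1),int(d[i])) for i in pk if 40<i<680])
t0=rect(T,cv2.imread('pics/top0.png'),c,yaw); s0=rect(S,cv2.imread('pics/side0.png'),c,yaw)
for n,im,r in(('top0',t0,(195,235)),('top',a,(195,235)),('side0',s0,(190,230)),('side',b,(190,230))): prof(im,*r,n)
for s,im in((T,a),(S,b)):
    C=cloud(s); D=np.hypot(C[...,0]-.5275,C[...,1]+.2525); m=(D<.03)&(C[...,2]>.048)&(C[...,2]<.058); Q=C[m]
    print(m.sum(),Q.mean(0),cv2.minAreaRect(Q[:,:2].astype(np.float32)))
E
```

```text
[ 0.32637763 -0.45083304  0.15996587]
top0 [(206, 206.2, 121), (310, 310.7, 89), (431, 431.3, 88), (550, 550.4, 86)]
top [(310, 310.7, 88), (433, 433.0, 116), (550, 550.4, 86)]
side0 [(178, 177.2, 100), (301, 301.4, 72), (420, 420.0, 72), (536, 536.3, 63)]
side [(302, 301.4, 70), (404, 404.4, 124), (536, 536.2, 60)]
100 [ 0.52795787 -0.25058933  0.05353944] ((0.5282432436943054, -0.2510206699371338), (0.02837233617901802, 0.019429564476013184), 20.519773483276367)
49 [ 0.52758435 -0.2480745   0.05378144] ((0.5276320576667786, -0.250328928232193), (0.025302577763795853, 0.021641599014401436), 10.821212768554688)
```

View pics/r3.png

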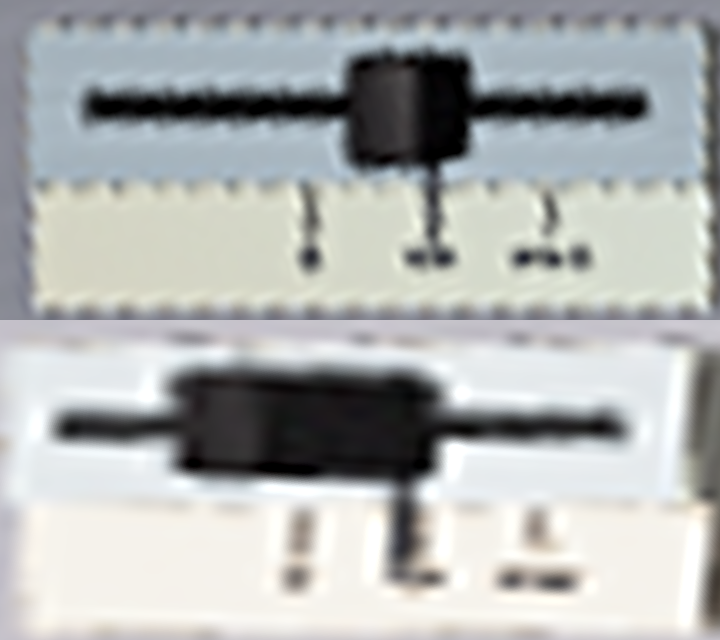

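From both views, corrected for the pointer's height of about 5 mm over the strip, it stands about 2.2 mm past the two-stud mark. I'll regrasp and ease it back.

Emit:
move_arm --deltas '[[[0,0,0],[0.0309,-0.0168,0],0.05],[[0,0,0],[0.0309,-0.0168,0],0.05],[[0,0,0],[0.0309,-0.0168,0],0.05],[[0,0,0],[0.0309,-0.0168,0],0.05],[[0,0,0],[0.0309,-0.0168,0],0.05],[[0,0,0],[0.0309,-0.0168,0],0.05],[[0,0,0],[0.0309,-0.0168,0],0.05],[[0,0,0],[0.0309,-0.0168,0],0.05],[[0,0,0],[0,0,0.03],0.05],[[0,0,0],[0,0,0.03],0.05],[[0,0,0],[0,0,0.02],0.05],[[0,0,0],[0,0,0],0.05],[[0,0,0],[0,0,0],0.05],[[0,0,0],[0,0,0],0.05],[[0,0,0],[0,0,0],0.05]]'

```text
time_s: 20.0
position: [0.5282, -0.2556, 0.0818]
tcp_rot: [3.139, -0.002, 0.275]
contact_force: [-0.3, -0.7, -0.7]
width: 0.0502
```

Emit:
move_arm --deltas '[[[0,0,0],[0,-0.001,0.02],0.05],[[0,0,0],[0,0,0.02],0.05],[[0,0,0],[0,0,0.01],0.05],[[0,0,0],[0,0,0],0.05],[[0,0,0],[0,0,0],0.05],[[0,0,0],[0,0,0],0.05],[[0,0,0],[0,0,0],0.05]]'

```text
time_s: 20.7
position: [0.5277, -0.2546, 0.0313]
tcp_rot: [3.14, -0.001, 0.275]
contact_force: [-0.3, 0.7, 0.4]
width: 0.0499
```

Right on target, so I'll close to centre the block here, then release and back off.

Emit:
move_arm --deltas '[[[0,0,0],[0,0,0],0.035],[[0,0,0],[0,0,0],0.025],[[0,0,0],[0,0,0],0.015],[[0,0,0],[0,0,0],0.015],[[0,0,0],[0,0,0],0.015],[[0,0,0],[0,0,0],0.015],[[0,0,0],[0,0,0],0.015]]'

```text
time_s: 21.4
position: [0.527, -0.2539, 0.0303]
tcp_rot: [-3.141, 0.0, 0.275]
contact_force: [-1.5, 0.5, 2.8]
width: 0.0198
```

```bash
python3 - <<'E'
from h import *
from scipy.signal import find_peaks
s=arm.read_state(); print(s['position'],s['width'],s['contact_force'])
S=snap('side'); b=rect(S,S['image'],(.52,-.275),np.radians(15.8))
g=b[190:230].mean((0,2)); d=np.maximum(cv2.blur(g[None],(81,1))[0]-g,0); pk,_=find_peaks(d,height=12,distance=25)
print([(int(i),round(float((np.arange(i-14,i+15)*d[i-14:i+15]).sum()/d[i-14:i+15].sum()),1)) for i in pk if 320<i<680])
E
```

```text
[ 0.52698207 -0.25392462  0.03025196] 0.019797371071373568 [-1.50196659  0.5119088   2.7792655 ]
[(403, 403.3), (536, 536.1)]
```

Emit:
move_arm --deltas '[[[0,0,0],[0,0.001,0],0.015],[[0,0,0],[0,0.001,0],0.015],[[0,0,0],[0,0,0],0.015],[[0,0,0],[0,0,0],0.015],[[0,0,0],[0,0,0],0.015]]'

```text
time_s: 21.95
position: [0.5276, -0.2562, 0.0303]
tcp_rot: [3.142, 0.0, 0.275]
contact_force: [-1.1, 1.1, 2.6]
width: 0.0193
```

```bash
cat > pk.py <<'E'
from h import *
from scipy.signal import find_peaks
import sys
s=arm.read_state(); print(s['position'],s['width'],s['contact_force'])
for n,r in(('side',(190,230)),('top',(195,235))):
    S=snap(n); b=rect(S,S['image'],(.52,-.275),np.radians(15.8))
    g=b[r[0]:r[1]].mean((0,2)); d=np.maximum(cv2.blur(g[None],(81,1))[0]-g,0); pk,_=find_peaks(d,height=12,distance=25)
    print(n,[(int(i),round(float((np.arange(i-14,i+15)*d[i-14:i+15]).sum()/d[i-14:i+15].sum()),1)) for i in pk if 280<i<680])
E
python3 pk.py
```

```text
[ 0.52762079 -0.25615565  0.03025762] 0.019305245433638495 [-1.11832789  1.12786241  2.60086041]
side [(300, 299.8), (381, 381.0), (421, 422.0), (536, 536.1)]
top [(282, 279.5), (340, 341.7), (443, 443.6), (523, 525.5), (620, 617.2), (661, 659.8)]
```

The pointer and the mark overlap in the rows I used, which biases the reading. I'll measure the pointer's root instead, in the plate rows above the marks, on the stored rectified pictures and on the current one.

```bash
python3 - <<'E'
from h import *
T=snap('top');S=snap('side'); c=(.52,-.275); yaw=np.radians(15.8)
r3=cv2.imread('pics/r3.png')
t0=rect(T,cv2.imread('pics/top0.png'),c,yaw); s0=rect(S,cv2.imread('pics/side0.png'),c,yaw); s1=rect(S,S['image'],c,yaw)
def pk(im,r,lo,hi):
    g=im[r[0]:r[1]].mean((0,2))[lo:hi]; d=np.maximum(np.median(g)-15-g,0); x=np.arange(lo,hi); return round(float((d*x).sum()/d.sum()),1)
for n,im,lo,hi in(('top0',t0,170,245),('topR3',r3[:320],395,475)):
    print(n,[pk(im,(a,a+8),lo,hi) for a in(168,172,176,188,196,204,212,220,228)])
for n,im,lo,hi in(('side0',s0,140,215),('sideR3',r3[320:],365,445),('now',s1,350,430)):
    print(n,[pk(im,(a,a+8),lo,hi) for a in(160,165,170,175,190,200,210,220,230)])
for n,im,w in(('top0',t0,(310,431,550)),('side0',s0,(301,420,536))):
    print(n,'marks',[[pk(im,(a,a+8),m-30,m+30) for a in(192,204,216,224)] for m in w])
E
```

```text
top0 [203.8, 204.5, 205.1, 206.1, 206.1, 205.5, 206.0, 206.8, 206.7]
topR3 [430.8, 432.4, 432.3, 432.7, 432.4, 432.8, 433.7, 433.9, 432.3]
side0 [165.2, 168.1, 170.8, 173.1, 176.5, 177.3, 177.4, 176.3, 175.3]
sideR3 [402.3, 402.9, 403.2, 403.1, 405.0, 404.7, 405.0, 405.4, 403.0]
now [384.2, 385.3, 385.6, 385.3, 384.1, 385.9, 387.1, 381.8, 382.5]
top0 marks [[309.3, 310.5, 311.4, 311.0], [431.0, 432.1, 430.3, 431.1], [548.0, 550.5, 552.1, 549.4]]
side0 marks [[303.0, 301.8, 300.3, 299.6], [421.4, 420.3, 419.0, 418.0], [536.3, 535.5, 536.5, 540.5]]
```

The unblended roots show the first release was 1.9 mm past the mark and the block is now about 2.3 mm short. I'm moving it +2.3 mm, to a target side column of about 395.

Emit:
move_arm --deltas '[[[0,0,0],[0,-0.0012,0],0.015],[[0,0,0],[0,-0.0011,0],0.015],[[0,0,0],[0,0,0],0.015],[[0,0,0],[0,0,0],0.015],[[0,0,0],[0,0,0],0.015]]'

```text
time_s: 22.65
position: [0.5271, -0.2541, 0.0303]
tcp_rot: [3.141, -0.0, 0.275]
contact_force: [0.3, -3.1, -0.3]
width: 0.0201
```

```bash
cat > root.py <<'E'
from h import *
c=(.52,-.275); yaw=np.radians(15.8); s=arm.read_state(); print(s['position'],s['width'],s['contact_force'])
def pk(im,r,lo,hi):
    g=im[r[0]:r[1]].mean((0,2))[lo:hi]; d=np.maximum(np.median(g)-15-g,0); x=np.arange(lo,hi); return round(float((d*x).sum()/d.sum()),1)
for n,lo,hi in(('side',355,435),('top',385,465)):
    S=snap(n); im=rect(S,S['image'],c,yaw); print(n,[pk(im,(a,a+8),lo,hi) for a in(168,172,176,200,210)])
E
python3 root.py
```

```text
[ 0.52706625 -0.254124    0.03030408] 0.02010798642462157 [ 0.28754005 -3.08960898 -0.34929346]
side [391.8, 392.4, 393.2, 405.2, 404.9]
top [455.4, 454.6, 454.0, 453.4, nan]root.py:4: RuntimeWarning: invalid value encountered in scalar divide
  g=im[r[0]:r[1]].mean((0,2))[lo:hi]; d=np.maximum(np.median(g)-15-g,0); x=np.arange(lo,hi); return round(float((d*x).sum()/d.sum()),1)
```

Emit:
move_arm --deltas '[[[0,0,0],[0,-0.0004,0],0.015],[[0,0,0],[0,0,0],0.015],[[0,0,0],[0,0,0],0.015],[[0,0,0],[0,0,0],0.03],[[0,0,0],[0,0,0],0.05],[[0,0,0],[0,0,0],0.05],[[0,0,0],[0,0,-0.02],0.05],[[0,0,0],[0,0,-0.03],0.05],[[0,0,0],[0,0,-0.04],0.05],[[0,0,0],[0,0,-0.04],0.05],[[0,0,0],[-0.031,0.017,0],0.05],[[0,0,0],[-0.031,0.017,0],0.05],[[0,0,0],[-0.031,0.017,0],0.05],[[0,0,0],[-0.031,0.017,0],0.05],[[0,0,0],[-0.031,0.017,0],0.05],[[0,0,0],[-0.031,0.017,0],0.05],[[0,0,0],[-0.031,0.017,0],0.05],[[0,0,0],[-0.031,0.017,0],0.05],[[0,0,0],[0,0,0],0.05],[[0,0,0],[0,0,0],0.05]]'

```text
time_s: 24.75
position: [0.3247, -0.4519, 0.1601]
tcp_rot: [-3.141, -0.0, 0.273]
contact_force: [0.9, 1.0, 0.3]
width: 0.0504
```

```bash
python3 root.py; python3 - <<'E'
from h import *
T=snap('top');S=snap('side'); c=(.52,-.275); yaw=np.radians(15.8)
cv2.imwrite('pics/r4.png',np.vstack([rect(T,T['image'],c,yaw),cv2.resize(S['image'][130:310,200:440],(720,540))[:280,:,:]])[:,:,::-1])
for s in(T,S):
    C=cloud(s); D=np.hypot(C[...,0]-.5437,C[...,1]-.0075); m=(D<.036)&(C[...,2]>.084)&(C[...,2]<.099)&(D>.017); print('collar top z',np.median(C[m][:,2]))
E
```

```text
[ 0.32466637 -0.45185516  0.16005499] 0.05037113063993612 [0.89841932 1.00959214 0.25035482]
side [399.6, 399.9, 399.9, 406.4, 404.4]
top [426.4, 428.5, 428.5, 429.9, 430.1]
collar top z 0.09324794096998343
collar top z 0.09328831962085771
```

View pics/r4.png

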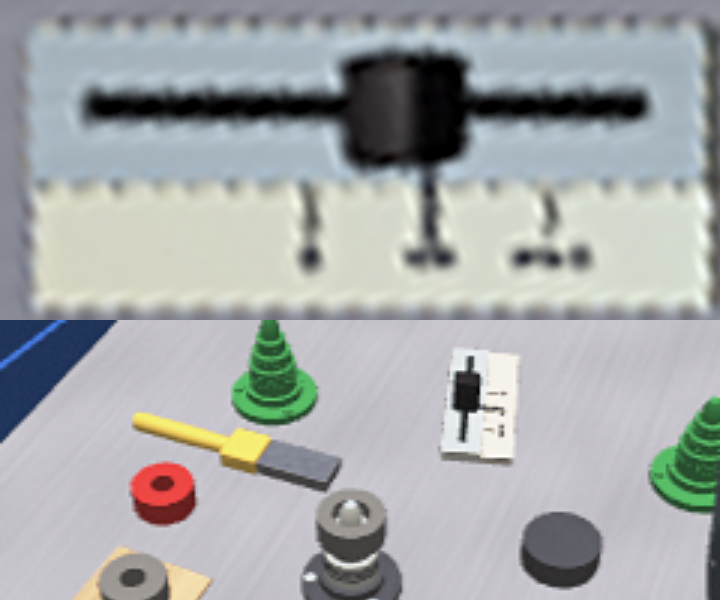

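The pointer now stands on the two-stud mark: top column 428.5 against 431, side column 400 against 420, which after height correction is about +0.9 mm. The collar is still flat with its top at z=0.0933, and the bystanders look undisturbed. I'm handing in.

```bash
python3 -c "
from plant import arm
print(arm.finish_job())"
```

```text
the job is handed in; nothing more can be done
None
```

I handed the job in at about 25 s: the lone collar is on step 2 and the marker's pointer is at the two-stud mark.

**Collar:** I slid it down the mandrel without letting go. Contact began at step 2, and I pressed it home with roughly 7–8 N before releasing it. It stayed there: after release its top measured 93.3 mm in both cameras (65 + 28 mm expected). The top view showed it level and concentric with the mandrel. The side camera's rougher plane fit gave 2–5% tilt, which I put down to noise.

**Marker:** The first placing came out about 1.9 mm past the mark. I regrasped the block and, with two more small moves, brought it back.

**Last checks:** The final pictures put the pointer about 0.9 mm past the two-stud mark. That is good to perhaps 0.7 mm, because one pixel is about 1.6 mm. I judged that close enough and did not correct it again. I only touched the lone collar and the marker block. The last views showed nothing else out of place, though I did not measure the other objects again.

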